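Load a vial into the bench photometer

ROBOT

A 7-joint arm with a two-finger parallel gripper is mounted at the origin on a cart in front of the work surface, level with it; the furniture and walls round the work are solid. World frame = base frame: x ahead of the robot, y to its left, z up, the work surface at z = 0. Lengths are in m, angles in degrees, forces in N, time in s.
With the tool pointing down it reaches from about 0.425 to 0.875 m from the base axis. Payload 4.7 kg.
Tool frame: the origin (TCP) lies at the very end of the fingers, on their centre line; the grasp point (between the pads) lies 19 mm behind it; z points along the fingers, y is the line along which they close (so a half turn about z gives the same grasp; the last joint's range is limited). The gripper opens to 87 mm and grips with 3 to 60 N. Pads are 19 mm wide; open, the fingers measure 117 mm over their backs; the gripper's body (75 mm by 190 mm) begins 51 mm behind the grasp point.
Start: joints at [-73.046, 18.392, -4.016, 83.108, 1.295, 78.541, -3.26], TCP at [0.181, 0.624, 0.223] pointing down, gripper open.
Joint ranges: [-163.93, 163.93], [-17.29, 119.83], [-79.2, 71.16], [3.27, 140.29], [-89.18, 269.18], [5.43, 117.66], [-154.24, 154.24]. Speed limits (degrees/s): [147.25, 147.25, 180, 180, 180, 180, 180].

INTERFACE

Orientations are given as [roll, pitch, yaw] about the fixed x, y, z axes, in that order (R = Rz(yaw) Ry(pitch) Rx(roll)).
In Python, from cell import get_obs, read_camera, sign_off, silhouettes gives the robot as it stands.
- The arm moves only by the tool play_rows, never from a script. Its argument "steps" is a list that holds one entry, the list of rows, each a list of 7 numbers: the shift along the tool's x, y, z in m, then the turn, a rotation vector about the tool's x, y, z in rad, then the finger opening in m, from 0 to 0.087. A call has 1 to 12 rows; each row shifts and turns the commanded pose from where the row before left it, along the tool's axes as they then stand; what a row does not reach is not made up. A row lasts 1/10 s, in which the tool goes at most 50 mm and 8.59 degrees, less where a joint would pass 70% of its speed; a pose out of reach is approached as far as the arm can. A call is refused whole if a number of a shift passes 0.05 or a number of a turn 0.15, either way. A call with a gripper value outside its range is refused whole. The fingers move at their own pace and stop on an object; "force" is the grip in N (left out, the last holds). Time passes only in rows, so rows that do not move let the fingers close. It gives the time, the measured TCP pose, the force, the opening and the grip force at its end, in the units of the state.
- get_obs(): the state, without advancing time (a new reading comes with each control period).
- read_camera(name): name is "side" or "top" or "wrist"; returns a dict with "frame" (480x640x3 uint8, red, green, blue), "intrinsics" (3x3 intrinsics, pixels), "view" (4x4, takes a point from world to camera coordinates). Camera axes: x right, y up, looking along -z (the intrinsics and any distortion apply to the point x, -y, -z); pixel columns grow to the right and rows downward; lengths in m; the calibration is good to about 2 mm. A picture is of the moment at which its call begins. There is no depth.
- sign_off(): hands the job in; it is judged then, once.
Trained networks look in the newest picture that a camera, given by its name, has taken for a name from the list of things; names that differ only in an ending like _2 or _b are one class to them, and where a whole thing is asked for, a point or a joint stands for the part that bears it (a point fixed in the world has none). Each returns a list of dicts, best first, with "p" (0 to 1); they miss things now and then, are a little off and sometimes report something else, mostly with a low value. They report only what shows in the picture. A call takes as long as a camera call. They do not tell look-alikes from the thing itself.
- silhouettes(camera, name): "pixels" (480x640 bool, what is visible of it) and "extent" ([left, top, right, bottom] in pixels, round what is visible of it).
The state is a dict: "time_s": time; "qpos": joint angles; "joint_velocities": joint speeds; "effort": joint torques, N m; "tool_pos": TCP position; "tool_rot": TCP orientation; "force": force on the tool from outside, world axes, zero at the start; "wrist_torque": the same for the moment, N m; "grip_width": finger opening in m; "grasp_force": force on a finger pad.
Only numpy, scipy, OpenCV 4.12 (cv2) and the standard library are available. Lean on these libraries where they do the work, as an engineer would, in place of code of your own. Each camera call takes 0.05 s, during which the arm holds its last target. There are 200 camera calls.

TASK

Press the photometer's thumb latch so that its sprung hood pops open, stand the screw-cap vial upright and fully down in the well under the hood and let go of it, then swing the hood over and press its front edge down until the latch snaps and holds it shut. Work gently: feel for the latch, the well and the snap rather than forcing anything (keep every push on the instrument and on the vial below 20 N), and leave the other things on the worktop where they stand.

Things in the scene. Friction and masses are not known exactly. Their poses are not given: they have to be found in the camera images.
- photometer: Steel base plate (4 mm) of a grey bench photometer, fixed to the worktop. Origin: on the worktop; x to its back (hinge side), y left, z up. The body above it, x -85 to 55, y +-45 mm, stands on levelling screws, so ALL heights given for body, latch, hood and well are mid settings: the real ones are up to 6 mm higher or lower, all by the same amount, and no pose shows it: find it by touch.
- latch (a joint): Black thumb latch, a rocker turning about a cross line at x -22, z 40 mm (photometer frame); rad, 0 at rest, 0.23 down on a hard stop. Its spring resists at the ridge with 2 N at first, 4 N at the stop. The ridge sinks 5.5 mm in all and the hood is let go at about 0.2 rad (4.8 mm). Let go, it springs back to 0.
- latch_ridge (a point): Mid setting of the top of the rounded ridge (26 mm across the photometer, 8 mm wide) on the black 25 x 34 mm latch pad: press it straight down with shut fingertips. At x -46, y 0, z 62 mm in the photometer's frame (height +-6); does not move with the latch. The catch at the hood's front reaches x -30 to -19, z 73; the hood's edge rises 22 mm or more behind the ridge.
- hood (a joint): White hood hinged at its back: rad, 0 shut on a hard stop, 0.01 to 0.02 latched, 1.65 open (just past upright), held there by its spring. The spring pushes it open with 0.1 N m when shut, 0.05 N m when open. On closing, from 0.18 rad its lip bar shoves the catch aside, which takes some 5 to 12 N down on its front edge until it snaps just above 0.
- hood_hinge (a point): Mid setting of the middle of the hood's hinge line (along the photometer's y), at x 45, y 0, z 52 mm in its frame (height +-6). The hood is a hollow white cover 60 x 60 x 28 mm, walls 3 mm; shut it spans x -17 to 43, y +-30, up to z 80. Open, its outer face looks backwards, 30 mm behind the hinge line, its edge 62 mm above the deck: push it shut from behind, in an arc about the hinge.
- well_mouth (a point): Mid setting of the centre of the round well's mouth in the flat deck, at x 13, y 0, z 52 mm in the photometer's frame (height +-6). Well 15.2 mm in diameter with a 1.5 mm chamfer, 25 mm deep to its flat floor.
- vial: The small glass screw-cap vial standing alone to the left or right of the photometer (not those behind the balance), a straight cylinder 14 mm in diameter and 46 mm high (the upper 10 mm is the white cap, of the same diameter), about 15 g. Origin: centre of its underside, z along its axis. Fully down in the well it stands 21 mm out of the deck; the shut hood clears it by only 4 mm.
- tub: Bystander: white screw-top tub, 54 mm across, 48 mm high; origin at the centre of its underside.
- timer: Bystander: small timer, 62 x 68 x 20 mm, lying near the balance; origin at the centre of its underside.
- dish: Bystander: flat clear dish, 60 mm across, 15 mm high; origin at the centre of its underside.
- beaker: Bystander: glass beaker, 64 mm across, 72 mm high; origin at the centre of its underside.
- tape_roll: Bystander: roll of tape lying flat, 92 mm across, 48 mm high; origin at the centre of its underside.
Mind the look-alikes: they are no part of the job. What is shaped like the photometer but blue is not meant.

How it is judged (in metres and radians):
On the way, in this order (a step that is already met when the one before it is completed fails the run):
1. the thumb latch is pressed down (value of joint latch above 0.14 rad), for 0.02 s.
2. the hood has popped fully open (value of joint hood above 1.4 rad), for 0.2 s.
3. the vial stands fully down in the well, let go of, with the hood still open (horizontal distance between vial and well_mouth below 0.003 m and z of vial in the frame of photometer below 0.036 m and angle between vial's own z axis and vertical below 0.1 rad and contact force between the fingers and vial below 0.1 N and value of joint hood above 1 rad), for 0.2 s.
At the end, for the whole second after the job is handed in: The hood is snapped shut and stays so by itself (hood joint under 0.045 rad), the latch is back up (under 0.08 rad), and the vial stands at rest in the well: within 3 mm of its axis, its foot less than 36 mm above the worktop, and upright within 0.1 rad (horizontal distance between vial and well_mouth below 0.003 m and z of vial in the frame of photometer below 0.036 m and angle between vial's own z axis and vertical below 0.1 rad and value of joint hood below 0.045 rad and value of joint latch below 0.08 rad and velocity of joint hood below 0.1 rad/s and linear speed of vial below 0.02 m/s); the robot touches nothing.
It fails at once if the robot pushes on the photometer, its latch or its hood with more than 20 N (contact force between any of the fingers, the arm and photometer above 20 N).
It fails at once if the glass vial is forced against the photometer with more than 20 N (contact force between vial and photometer above 20 N).
It fails at once if a bystander is shifted by more than 30 mm (distance of any of tub, timer, dish, beaker, tape_roll from where it was at the start of the episode above 0.03 m).
It also fails if it takes over 72 s, if anything falls off the work surface, if the arm or the gripper's body presses on something with over 40 N, if the wrist force passes 120 N, or if a joint passes its speed limit or range.

## Working session

There is one attempt and no reset: what is moved stays moved. The work goes in short steps, Python scripts to look and compute and a tool call to move; the robot and the scene stay as the last step left them, time stands still between calls to the robot, and variables do not carry over. Pictures are saved under pics/ and viewed, at most 10 in all, crops included, and the job is handed in when it is done.

Besides the shell and the picture viewer there is one more tool, called as name([rows], argument=value, ...), one row to a line, values as JSON. play_rows: Moves the arm, as the interface text tells. Its arguments: {"type":"object","properties":{"steps":{"type":"array","items":{"type":"array","items":{"type":"array","items":{"type":"number"}}}},"force":{"type":"number"}},"required":["steps"]}

```bash
mkdir -p pics; ls; cat > h.py <<'E'
import numpy as np, cv2
from cell import get_obs, read_camera, sign_off, silhouettes
from scipy.spatial.transform import Rotation as R
def ray(c,u,v):
    K=np.array(c['intrinsics']);V=np.array(c['view'])
    d=np.linalg.inv(K)@[u,v,1]; d=np.array([d[0],-d[1],-d[2]])
    return -V[:3,:3].T@V[:3,3], V[:3,:3].T@d
def at(c,u,v,z):
    o,d=ray(c,u,v); return o+d*(z-o[2])/d[2]
def proj(c,p):
    K=np.array(c['intrinsics']);V=np.array(c['view'])
    q=V[:3,:3]@np.array(p)+V[:3,3]; q=K@[q[0],-q[1],-q[2]]; return q[:2]/q[2]
def save(c,n): cv2.imwrite('pics/'+n,cv2.cvtColor(c['frame'],cv2.COLOR_RGB2BGR))
E
python3 - <<'E'
from h import *
o=get_obs(); print({k:np.round(v,3) for k,v in o.items()})
for n in ['top','side']:
    c=read_camera(n); save(c,n+'0.png'); print(n, np.round(np.linalg.inv(np.array(c['view'])),3).tolist(), [k for k in c])
    for t in ['photometer','latch','hood','vial','well_mouth','tub','beaker','dish','timer','tape_roll']:
        for s in silhouettes(n,t)[:3]:
            e=s['extent']; print(t,round(s['p'],2),e,s['pixels'].sum(), np.round(at(c,(e[0]+e[2])/2,(e[1]+e[3])/2,0.03),3))
E
```

```text
pics
{'time_s': np.float64(0.0), 'qpos': array([-73.046,  18.438,  -4.014,  83.176,   1.292,  78.541,  -3.258]), 'joint_velocities': array([-0.013, -0.013,  0.09 , -0.02 , -0.034,  0.031, -0.042]), 'effort': array([ 0.0000e+00, -4.9130e+01, -4.0400e-01, -3.1254e+01, -6.4000e-02,
        4.3000e-02,  0.0000e+00]), 'tool_pos': array([0.181, 0.624, 0.221]), 'tool_rot': array([-1.79889e+02,  3.00000e-03,  1.63855e+02]), 'force': array([-0.249,  0.189, -0.987]), 'wrist_torque': array([ 0.026,  0.017, -0.023]), 'grasp_force': np.float64(0.0), 'grip_width': np.float64(0.087)}
top [[0.029, 0.993, -0.118, 0.351], [-0.999, 0.031, 0.02, 0.029], [0.024, 0.118, 0.993, 1.659], [0.0, 0.0, 0.0, 1.0]] ['frame', 'intrinsics', 'view']
photometer 0.87 [370.2, 238.4, 407.6, 295.4] 1663 [ 0.477 -0.173  0.03 ]
photometer 0.83 [301.1, 217.5, 341.1, 269.8] 1604 [0.537 0.019 0.03 ]
latch 0.54 [383.0, 264.7, 393.0, 282.9] 122 [ 0.458 -0.17   0.03 ]
hood 0.88 [378.6, 244.0, 396.4, 268.3] 520 [ 0.507 -0.168  0.03 ]
hood 0.72 [307.6, 223.1, 329.8, 246.3] 461 [0.562 0.027 0.03 ]
hood 0.57 [171.2, 281.1, 194.1, 302
[... 827 characters left out ...]
, 235.3] 406 [ 0.572 -0.011  0.03 ]
hood 0.53 [321.5, 190.8, 352.7, 206.3] 327 [ 0.513 -0.203  0.03 ]
well_mouth 0.76 [285.9, 218.7, 336.7, 255.7] 1524 [0.512 0.024 0.03 ]
well_mouth 0.6 [319.1, 188.5, 347.5, 222.7] 663 [ 0.51  -0.159  0.03 ]
tub 0.83 [273.8, 275.7, 294.5, 298.4] 427 [0.497 0.253 0.03 ]
beaker 0.81 [294.5, 164.3, 314.3, 190.5] 389 [ 0.664 -0.281  0.03 ]
dish 0.73 [285.6, 333.1, 309.7, 355.8] 407 [0.385 0.419 0.03 ]
timer 0.71 [229.0, 252.1, 255.8, 278.5] 434 [0.64 0.22 0.03]
timer 0.65 [276.5, 275.6, 295.0, 300.0] 438 [0.492 0.254 0.03 ]
tape_roll 0.74 [315.1, 156.0, 336.8, 179.6] 484 [ 0.618 -0.374  0.03 ]
tape_roll 0.16 [277.6, 217.9, 332.9, 254.8] 1425 [0.531 0.028 0.03 ]
```

```bash
python3 - <<'E'
import cv2,numpy as np
a=cv2.imread('pics/top0.png')[170:320,150:490]; b=cv2.imread('pics/side0.png')[150:370,180:400]
cv2.imwrite('pics/v1.png',cv2.resize(a,None,fx=2.35,fy=2.35,interpolation=cv2.INTER_CUBIC))
cv2.imwrite('pics/v2.png',cv2.resize(b,None,fx=2.7,fy=2.7,interpolation=cv2.INTER_CUBIC))
E
```

```text
(no output)
```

View pics/v1.png

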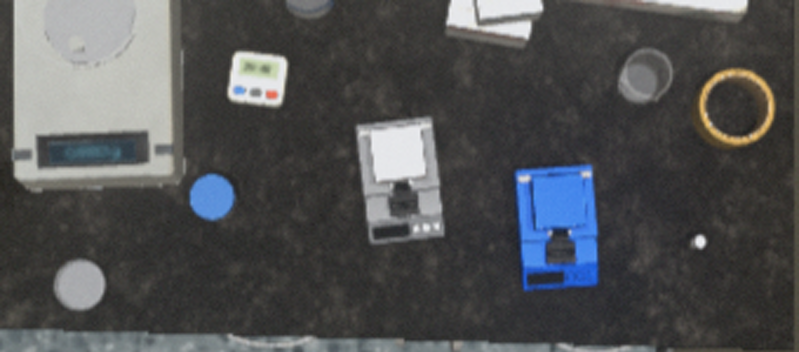

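View pics/v2.png

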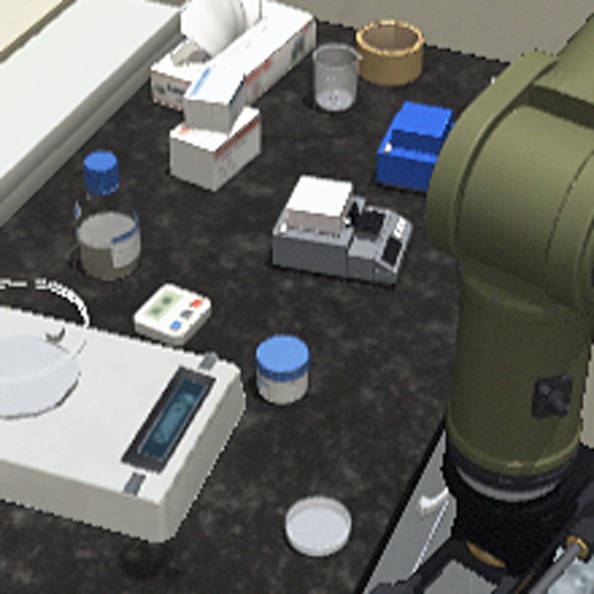

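The top view shows the grey photometer at about (400,180) in the crop, with its hood shut and its front (latch) towards the robot. The blue decoy sits at (557,228). The lone vial with its white cap is at (700,242), to the right. The side view agrees.

```bash
python3 - <<'E'
from h import *
c=read_camera('top')
f=lambda x,y,z: at(c,150+x/2.35,170+y/2.35,z)
print('vial',f(700,242,.046))
for p in [(357,124),(432,118),(443,236),(370,243)]: print(f(*p,.05))
K=c['intrinsics'];print(K)
w=read_camera('wrist'); T=np.linalg.inv(np.array(w['view'])); o=get_obs()
Rt=R.from_euler('xyz',o['tool_rot'],degrees=True).as_matrix()
print('cam in tool',Rt.T@(T[:3,3]-o['tool_pos']),'\n',Rt.T@T[:3,:3],w['intrinsics'])
E
```

```text
vial [ 0.46420298 -0.33495026  0.046     ]
[0.59127459 0.07428643 0.05      ]
[ 0.6013301  -0.01423399  0.05      ]
[ 0.46178591 -0.03105292  0.05      ]
[0.45098094 0.05424192 0.05      ]
[[584.46839356   0.         329.50211243]
 [  0.         584.46839356 240.93233413]
 [  0.           0.           1.        ]]
cam in tool [ 0.06866882  0.00101056 -0.16214413] 
 [[-2.38296418e-04  9.67877689e-01  2.51421403e-01]
 [ 9.99998920e-01 -1.33898942e-04  1.46325633e-03]
 [ 1.44991821e-03  2.51421480e-01 -9.67876613e-01]] [[347.46231063   0.         318.44747446]
 [  0.         347.46231063 245.06797798]
 [  0.           0.           1.        ]]
```

play_rows([
  [[-0.035, -0.029, 0, 0, 0, 0, 0.05], [-0.035, -0.029, 0, 0, 0, 0, 0.03], [-0.035, -0.029, 0, 0, 0, 0, 0.0], [-0.035, -0.029, 0, 0, 0, 0, 0.0], [-0.035, -0.029, 0, 0, 0, 0, 0.0], [-0.035, -0.029, 0, 0, 0, 0, 0.0], [-0.035, -0.029, 0, 0, 0, 0, 0], [-0.032, -0.035, 0, 0, 0, 0, 0], [-0.032, -0.035, 0, 0, 0, 0, 0], [-0.032, -0.035, 0, 0, 0, 0, 0], [-0.032, -0.035, 0, 0, 0, 0, 0], [-0.032, -0.035, 0, 0, 0, 0, 0]],
])

```text
time_s: 2.4
tool_pos: [0.4653, 0.1469, 0.223]
tool_rot: [179.9, 0.0, 163.9]
force: [2.2, 0.6, 0.7]
grip_width: 0.0026
grasp_force: 0.0
```

play_rows([
  [[-0.032, -0.035, 0, 0, 0, 0, 0], [-0.032, -0.035, 0, 0, 0, 0, 0], [-0.032, -0.035, 0, 0, 0, 0, 0], [0, 0, 0, 0, 0, -0.137, 0], [0, 0, 0, 0, 0, -0.137, 0], [0, 0, 0, 0, 0, -0.137, 0], [0, 0, 0, 0, 0, 0, 0], [0, 0, 0, 0, 0, 0, 0]],
])

```text
time_s: 3.2
tool_pos: [0.5277, 0.0212, 0.2226]
tool_rot: [180.0, 0.0, -172.8]
force: [-0.5, 0.3, -0.4]
grip_width: 0.0005
grasp_force: 0.0
```

```bash
python3 - <<'E'
from h import *
o=get_obs(); print({k:np.round(o[k],3) for k in ['time_s','tool_pos','tool_rot','force','grip_width','qpos']})
c=read_camera('wrist'); save(c,'w1.png')
for x,y,z in [(-85,45,52),(-85,-45,52),(55,-45,52),(55,45,52)]:
    a=np.radians(7.5); p=[.541+(x*np.cos(a)-y*np.sin(a))/1e3,.023+(x*np.sin(a)+y*np.cos(a))/1e3,z/1e3]; print(x,y,proj(c,p))
for t in ['photometer','latch','hood','vial']:
    for s in silhouettes('wrist',t)[:3]: print(t,round(s['p'],2),s['extent'])
E
```

```text
{'time_s': np.float64(3.2), 'tool_pos': array([0.528, 0.021, 0.223]), 'tool_rot': array([ 1.79990e+02,  1.00000e-02, -1.72776e+02]), 'force': array([-0.456,  0.253, -0.392]), 'grip_width': np.float64(0.0), 'qpos': array([-32.715,   3.193,  28.784, 101.367,  -1.596,  75.83 ,  93.646])}
-85 45 [366.2071673  150.99280225]
-85 -45 [268.8781147  151.50358409]
55 -45 [274.45535668 292.78452599]
55 45 [362.18519483 292.41040657]
photometer 0.8 [273.6, 155.2, 371.7, 278.6]
photometer 0.7 [73.8, 74.5, 196.3, 223.9]
latch 0.8 [97.6, 100.5, 141.3, 144.5]
latch 0.6 [302.2, 183.0, 338.3, 228.9]
hood 0.86 [287.7, 221.4, 356.4, 279.2]
hood 0.72 [72.5, 140.5, 163.0, 219.6]
```

View pics/w1.png

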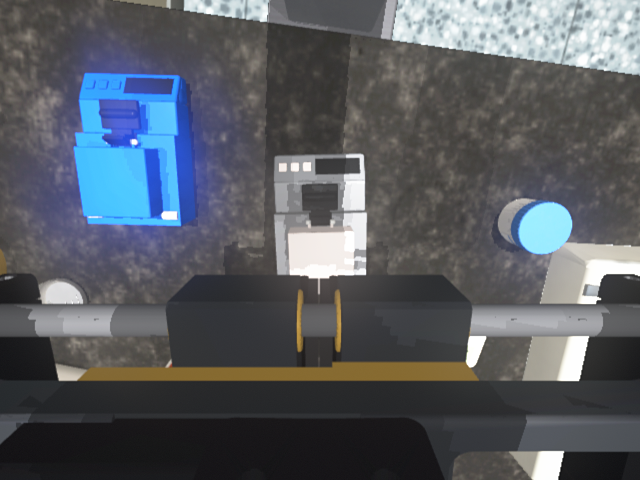

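Seen by the wrist camera, the grey photometer fills u 275–366 and v 155–275, square with the tool. The latch is at about (320,197) and the hood's front edge near v 228. Next I'll zoom in with a model overlay to refine the pose.

```bash
cat >> h.py <<'E'
def pw(P,x,y,z):
    a=np.radians(P[2]); return [P[0]+(x*np.cos(a)-y*np.sin(a))/1e3,P[1]+(x*np.sin(a)+y*np.cos(a))/1e3,z/1e3]
E
python3 - <<'E'
from h import *
P=(.541,.0253,7.3)
im=[]
for n,(r0,c0,f) in {'wrist':(145,255,4),'top':(205,290,5)}.items():
    c=read_camera(n); h,w=(140,120) if n=='wrist' else (75,65)
    f=4 if n=='wrist' else 7.4
    I=cv2.cvtColor(c['frame'],cv2.COLOR_RGB2BGR)[r0:r0+h,c0:c0+w]
    I=cv2.resize(I,None,fx=f,fy=f,interpolation=cv2.INTER_CUBIC)
    def poly(pts,col):
        q=np.array([(proj(c,pw(P,*p))-[c0,r0]+.5)*f for p in pts]); cv2.polylines(I,[q.astype(int)],True,col,1)
    poly([(-85,45,4),(-85,-45,4),(55,-45,4),(55,45,4)],(0,255,255))
    poly([(-17,30,80),(-17,-30,80),(43,-30,80),(43,30,80)],(0,0,255))
    poly([(-50,13,62),(-50,-13,62),(-42,-13,62),(-42,13,62)],(0,255,0))
    im.append(cv2.resize(I,(int(I.shape[1]*560/I.shape[0]),560))[:, :400])
cv2.imwrite('pics/v3.png',np.hstack(im)[:,:800])
E
```

```text
(no output)
```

View pics/v3.png

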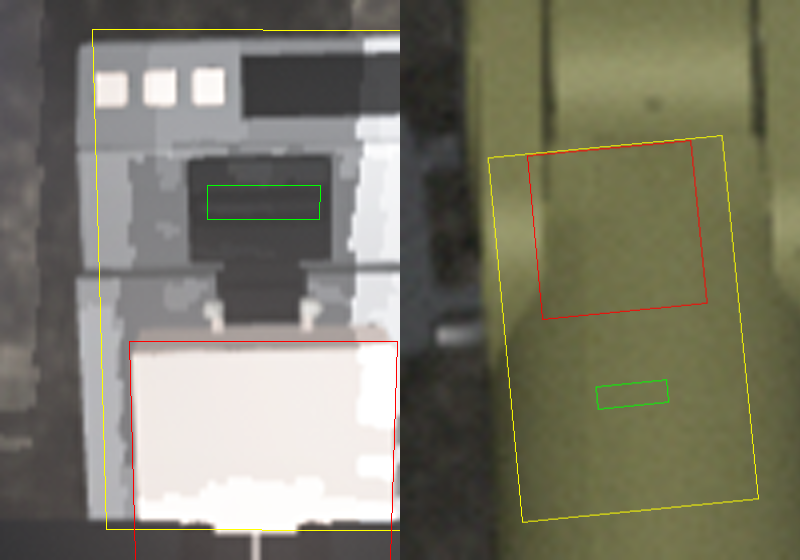

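play_rows([
  [[0.032, 0.0015, 0.02, 0, 0, 0, 0], [0, 0, 0.045, 0, 0, 0, 0], [0, 0, 0.045, 0, 0, 0, 0], [0, 0, 0.03, 0, 0, 0, 0], [0, 0, 0.008, 0, 0, 0, 0], [0, 0, 0, 0, 0, 0, 0], [0, 0, 0, 0, 0, 0, 0]],
])

```text
time_s: 4.25
tool_pos: [0.4972, 0.0186, 0.0761]
tool_rot: [180.0, 0.1, -172.6]
force: [0.2, -0.5, 0.6]
grip_width: 0.0003
grasp_force: 0.0
```

play_rows([
  [[0, 0, 0.002, 0, 0, 0, 0], [0, 0, 0.002, 0, 0, 0, 0], [0, 0, 0, 0, 0, 0, 0]],
])

```text
time_s: 4.55
tool_pos: [0.4962, 0.0186, 0.0711]
tool_rot: [180.0, 0.1, -172.6]
force: [-1.1, -0.4, -0.9]
grip_width: 0.0002
grasp_force: 0.0
```

play_rows([
  [[0, 0, 0.0015, 0, 0, 0, 0], [0, 0, 0.0015, 0, 0, 0, 0], [0, 0, 0, 0, 0, 0, 0]],
])

```text
time_s: 4.85
tool_pos: [0.4956, 0.0184, 0.0673]
tool_rot: [180.0, -0.0, -172.6]
force: [0.3, -0.3, 0.3]
grip_width: 0.0003
grasp_force: 0.0
```

play_rows([
  [[0, 0, 0.001, 0, 0, 0, 0], [0, 0, 0.001, 0, 0, 0, 0], [0, 0, 0, 0, 0, 0, 0]],
])

```text
time_s: 5.15
tool_pos: [0.4957, 0.0184, 0.0654]
tool_rot: [-180.0, -0.0, -172.6]
force: [0.3, 0.7, 0.3]
grip_width: 0.0008
grasp_force: 0.0
```

play_rows([
  [[0, 0, 0.001, 0, 0, 0, 0], [0, 0, 0.001, 0, 0, 0, 0], [0, 0, 0, 0, 0, 0, 0]],
])

```text
time_s: 5.45
tool_pos: [0.4957, 0.0185, 0.0634]
tool_rot: [-180.0, -0.0, -172.6]
force: [-1.2, -0.3, 1.1]
grip_width: 0.0003
grasp_force: 0.0
```

play_rows([
  [[0, 0, 0.001, 0, 0, 0, 0], [0, 0, 0.001, 0, 0, 0, 0], [0, 0, 0, 0, 0, 0, 0]],
])

```text
time_s: 5.75
tool_pos: [0.4957, 0.0185, 0.0614]
tool_rot: [180.0, -0.0, -172.6]
force: [0.6, 0.5, 0.4]
grip_width: 0.0007
grasp_force: 0.0
```

play_rows([
  [[0, 0, 0.001, 0, 0, 0, 0], [0, 0, 0.001, 0, 0, 0, 0], [0, 0, 0, 0, 0, 0, 0]],
])

```text
time_s: 6.05
tool_pos: [0.4952, 0.0184, 0.0596]
tool_rot: [180.0, -0.1, -172.6]
force: [-2.9, -0.0, 5.4]
grip_width: 0.0005
grasp_force: 2.3
```

play_rows([
  [[0, 0, 0.001, 0, 0, 0, 0], [0, 0, 0.001, 0, 0, 0, 0], [0, 0, 0, 0, 0, 0, 0]],
])

```text
time_s: 6.35
tool_pos: [0.495, 0.0183, 0.0575]
tool_rot: [180.0, -0.1, -172.6]
force: [-3.2, -0.7, 5.0]
grip_width: 0.0007
grasp_force: 2.4
```

play_rows([
  [[0, 0, 0.001, 0, 0, 0, 0], [0, 0, 0.001, 0, 0, 0, 0], [0, 0, 0, 0, 0, 0, 0]],
])

```text
time_s: 6.65
tool_pos: [0.4955, 0.0184, 0.0555]
tool_rot: [180.0, -0.0, -172.6]
force: [-1.8, -0.9, 2.4]
grip_width: 0.0007
grasp_force: 1.4
```

play_rows([
  [[0, 0, 0.001, 0, 0, 0, 0], [0, 0, 0, 0, 0, 0, 0]],
])

```text
time_s: 6.85
tool_pos: [0.4957, 0.0184, 0.0547]
tool_rot: [180.0, -0.0, -172.6]
force: [-4.2, 0.6, 5.0]
grip_width: 0.0005
grasp_force: 2.5
```

```bash
python3 - <<'E'
from h import *
c=read_camera('wrist'); 
s=read_camera('side')
for t in ['hood','latch']:
    for n in ['wrist','side']:
        for q in silhouettes(n,t)[:2]: print(n,t,round(q['p'],2),q['extent'])
a=c['frame']; b=cv2.resize(s['frame'][150:290,240:400],(640,560))
cv2.imwrite('pics/v4.png',cv2.cvtColor(np.hstack([cv2.resize(a[50:480,160:480],(417,560)),b[:,:380]]),cv2.COLOR_RGB2BGR))
E
```

```text
wrist hood 0.62 [0.0, 210.4, 14.4, 273.8]
side hood 0.81 [281.1, 205.1, 300.6, 230.8]
side hood 0.53 [334.7, 190.4, 348.8, 202.7]
wrist latch 0.92 [283.6, 264.3, 354.1, 278.8]
side latch 0.41 [346.1, 198.8, 356.0, 208.2]
```

View pics/v4.png

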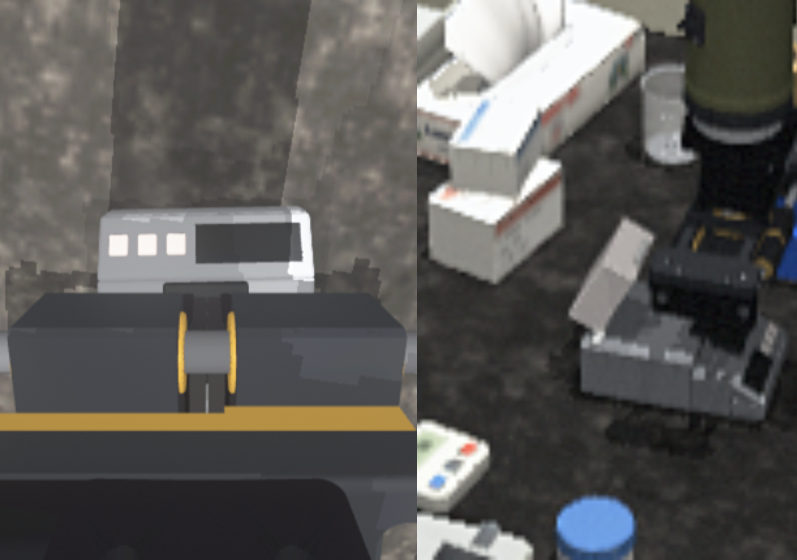

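The side view shows the hood already swung well up, a tilted white panel at about (610,275). I'll lift off.

play_rows([
  [[0, 0, -0.008, 0, 0, 0, 0], [0, 0, -0.03, 0, 0, 0, 0], [0, 0, -0.045, 0, 0, 0, 0], [0, 0, -0.045, 0, 0, 0, 0], [0, 0, -0.03, 0, 0, 0, 0], [0, 0, 0, 0, 0, 0, 0]],
])

```text
time_s: 7.75
tool_pos: [0.4993, 0.0188, 0.2179]
tool_rot: [179.9, 0.6, -172.6]
force: [0.0, 1.3, 0.6]
grip_width: 0.0005
grasp_force: 0.0
```

```bash
python3 - <<'E'
from h import *
o=get_obs(); print(np.round(o['tool_pos'],4),o['tool_rot'],o['qpos'])
c=read_camera('wrist');save(c,'w2.png')
s=read_camera('side')
for n in ['wrist','side','top']:
    for t in ['hood','latch','photometer','vial']:
        for q in silhouettes(n,t)[:2]: print(n,t,round(q['p'],2),q['extent'])
P=(.543,.0247,7.3)
for p in [(13,0,51),(-46,0,61),(13,7.6,51),(13,-7.6,51),(5.4,0,51),(20.6,0,51)]: print(p,proj(c,pw(P,*p)))
a=c['frame'][130:330,240:400]; b=s['frame'][180:260,250:370]
cv2.imwrite('pics/v5.png',cv2.cvtColor(np.hstack([cv2.resize(a,None,fx=2.9,fy=2.9,interpolation=cv2.INTER_CUBIC)[:, :],cv2.resize(b[:,:60],(330,580),interpolation=cv2.INTER_CUBIC)]),cv2.COLOR_RGB2BGR))
E
```

```text
[0.4993 0.0188 0.2179] [ 179.92395197    0.61229286 -172.59849898] [-33.82808083  -1.20515062  28.52783967 105.80043776   0.49475773
  74.6498483   91.97096936]
wrist hood 0.93 [73.0, 169.6, 161.3, 252.5]
wrist hood 0.5 [319.0, 340.0, 321.3, 366.8]
wrist latch 0.98 [96.0, 131.4, 141.6, 177.1]
wrist latch 0.87 [299.3, 210.8, 338.9, 254.5]
wrist photometer 0.92 [272.5, 180.8, 368.1, 358.1]
wrist photometer 0.69 [72.1, 104.8, 196.3, 252.5]
side hood 0.77 [325.3, 192.2, 350.3, 208.1]
side hood 0.72 [273.4, 206.2, 291.5, 229.8]
side latch 0.66 [345.6, 196.2, 356.9, 206.7]
side latch 0.58 [273.5, 203.4, 333.7, 254.5]
side photometer 0.9 [275.4, 207.5, 331.9, 255.2]
side photometer 0.86 [320.4, 192.1, 369.8, 226.3]
top hood 0.66 [379.5, 242.6, 398.1, 269.9]
top latch 0.49 [381.0, 265.9, 396.2, 281.9]
top photometer 0.69 [368.5, 240.1, 407.5, 294.4]
(13, 0, 51) [317.84368154 281.69316442]
(-46, 0, 61) [317.89512928 226.42036949]
(13, 7.6, 51) [325.38738778 281.70418512]
(13, -7.6, 51) [310.29984458 281.68214352]
(5.4, 0, 51) [317.85203571 274.57864595]
(20.6, 0, 51) [317.8354216  288.72744487]
```

View pics/v5.png

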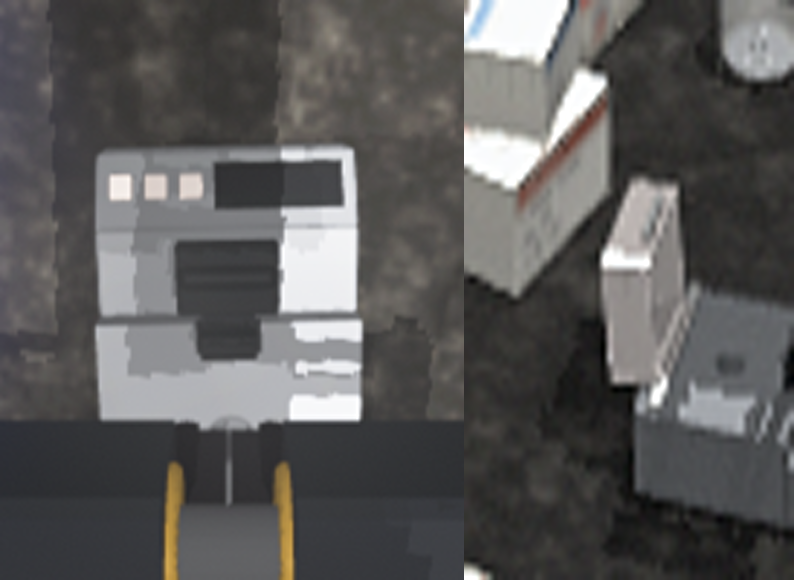

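The hood is fully open and upright (side view), and the latch pad is up again. The front rim of the well just shows at about (319,274). I'll shift back a little to see the whole well.

play_rows([
  [[-0.045, 0, 0, 0, 0, 0, 0], [0, 0, 0, 0, 0, 0, 0], [0, 0, 0, 0, 0, 0, 0]],
])

```text
time_s: 8.75
tool_pos: [0.5406, 0.0243, 0.2116]
tool_rot: [-179.9, -0.1, -172.6]
force: [-0.1, -0.4, 0.4]
grip_width: 0.0002
grasp_force: 0.0
```

```bash
python3 - <<'E'
from h import *
o=get_obs(); print(np.round(o['tool_pos'],4),o['tool_rot'])
c=read_camera('wrist');save(c,'w3.png')
P=(.543,.0247,7.3)
for p in [(13,0,51),(-46,0,61),(13,7.6,51),(13,-7.6,51),(5.4,0,51),(20.6,0,51)]: print(p,proj(c,pw(P,*p)))
r0,c0=150,250
I=cv2.resize(cv2.cvtColor(c['frame'][r0:r0+140,c0:c0+140],cv2.COLOR_RGB2BGR),None,fx=4,fy=4,interpolation=cv2.INTER_CUBIC)
cv2.imwrite('pics/v6.png',I)
g=cv2.cvtColor(c['frame'],cv2.COLOR_RGB2GRAY)
u,v=proj(c,pw(P,13,0,51)).astype(int)
print(g[v-14:v+15:2,u-14:u+15:2])
E
```

```text
[0.5406 0.0243 0.2116] [-1.79918713e+02 -1.14998978e-01 -1.72587651e+02]
(13, 0, 51) [318.17682349 245.45246336]
(-46, 0, 61) [318.23812325 184.05619406]
(13, 7.6, 51) [326.09493182 245.47108664]
(13, -7.6, 51) [310.25952761 245.43384198]
(5.4, 0, 51) [318.18893511 237.74248714]
(20.6, 0, 51) [318.16484853 253.07544821]
[[156 157 156 157 157 157 158 158 158 158 158 159 159 160 159]
 [156 156 156 156 157 156 157 157 157 157 156 157 157 159 158]
 [155 156 156 156 156 157 157 156 157 157 158 158 158 160 160]
 [155 156 156 157 157 156 143 142 143 135 149 159 160 159 160]
 [155 155 155 157 151 138 155 156 155 134 132 134 159 159 159]
 [155 156 156 155 136 155 157 146 135 135 135 131 153 159 159]
 [155 155 156 153 118 132 147 134 135 135 135 111 133 159 159]
 [155 155 156 150 109 104 126 135 134 135 116  97 130 159 159]
 [155 155 156 152 118 100 103 108 109 104 101 100 135 158 158]
 [155 155 155 155 138 103 104 104 104 104 101 114 146 157 158]
 [154 155 155 156 149 133 108 103 104 104 113 139 157 157 157]
 [153 155 155 155 156 151 141 136 127 134 139 156 157 157 157]
 [154 154 155 155 155 155 155 154 153 156 156 157 157 156 157]
 [153 153 154 155 155 156 155 155 156 156 156 156 156 156 157]
 [152 153 154 154 156 155 171 172 173 157 157 156 157 155 172]]
```

View pics/v6.png

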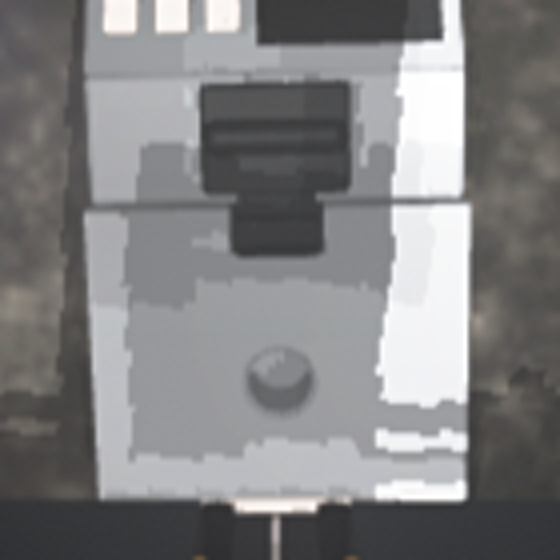

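The well is clear at pixel (320,245), with the ridge at (319,184). I'll compute the well's position and check the lateral calibration against the finger seam.

```bash
python3 - <<'E'
from h import *
o=get_obs(); c=read_camera('wrist')
for i in range(2):
    print('well',at(c,320.0,245,.051)); 
print('ridge',at(c,318.9,183.75,.061))
T=np.array(o['tool_pos']);Rt=R.from_euler('xyz',o['tool_rot'],degrees=True).as_matrix()
for q in [(0.0095,0,0),(.0095,0,-.02),(.0095,.015,0),(.0095,-.015,0)]: print(q,proj(c,T+Rt@q))
g=cv2.cvtColor(c['frame'],cv2.COLOR_RGB2GRAY)
for v in [280,284,288,292]: print(v,g[v,296:344:1].tolist())
V=np.linalg.inv(np.array(c['view'])); print(Rt.T@(V[:3,3]-T))
E
```

```text
well [0.55509583 0.02794859 0.051     ]
well [0.55509583 0.02794859 0.051     ]
ridge [0.49678826 0.01931649 0.061     ]
(0.0095, 0, 0) [316.84369354 277.80201651]
(0.0095, 0, -0.02) [316.57759617 293.40892898]
(0.0095, 0.015, 0) [347.20352636 277.80972445]
(0.0095, -0.015, 0) [286.49116948 277.79431043]
280 [59, 59, 59, 58, 54, 51, 52, 51, 52, 52, 53, 52, 54, 57, 57, 58, 57, 57, 58, 57, 56, 76, 148, 155, 72, 56, 58, 58, 57, 58, 57, 58, 58, 54, 54, 54, 54, 53, 54, 53, 52, 55, 58, 61, 62, 61, 60, 61]
284 [58, 58, 57, 54, 53, 49, 49, 49, 50, 50, 49, 51, 54, 57, 57, 57, 57, 57, 58, 57, 56, 79, 160, 157, 72, 56, 58, 59, 58, 59, 58, 58, 58, 55, 53, 52, 53, 52, 52, 52, 53, 55, 57, 59, 60, 60, 60, 60]
288 [57, 57, 56, 56, 54, 47, 47, 48, 48, 49, 48, 49, 53, 55, 55, 56, 57, 55, 56, 56, 55, 70, 132, 130, 65, 55, 58, 57, 57, 57, 57, 56, 57, 55, 52, 52, 50, 51, 50, 50, 50, 57, 59, 57, 59, 59, 59, 59]
292 [53, 64, 113, 123, 121, 114, 105, 53, 44, 47, 46, 49, 53, 53, 54, 53, 53, 55, 54, 54, 52, 70, 131, 129, 64, 53, 55, 55, 55, 56, 55, 55, 56, 55, 51, 50, 49, 48, 64, 107, 115, 123, 124, 111, 62, 56, 57, 58]
[ 0.06823755  0.00102705 -0.162139  ]
```

play_rows([
  [[0.0145, -0.0434, 0, 0, 0, 0, 0.04], [0.0145, -0.0434, 0, 0, 0, 0, 0.04], [0.0145, -0.0434, 0, 0, 0, 0, 0.04], [0.0145, -0.0434, 0, 0, 0, 0, 0.04], [0.0145, -0.0434, 0, 0, 0, 0, 0.04], [0.0145, -0.0434, 0, 0, 0, 0, 0.04], [0.0145, -0.0434, 0, 0, 0, 0, 0.04], [0.0145, -0.0434, 0, 0, 0, 0, 0.04], [0, 0, 0, 0, 0, 0, 0.04], [0, 0, 0, 0, 0, 0, 0.04], [0, 0, 0, 0, 0, 0, 0.04]],
])

```text
time_s: 9.95
tool_pos: [0.4705, -0.3335, 0.2128]
tool_rot: [179.9, 0.1, -172.5]
force: [-0.0, 0.5, -0.1]
grip_width: 0.0397
grasp_force: 0.0
```

```bash
python3 - <<'E'
from h import *
o=get_obs(); print(np.round(o['tool_pos'],4),o['tool_rot'],o['qpos'],o['grip_width'])
c=read_camera('wrist');save(c,'w4.png')
g=c['frame'].astype(int); 
m=((g.min(2)>150)).astype(np.uint8); m[280:]=0
n,l,st,ce=cv2.connectedComponentsWithStats(m)
for i in range(1,n):
    if st[i,4]>40: print(st[i],ce[i],at(c,*ce[i],.046))
for q in silhouettes('wrist','vial')[:4]: print(round(q['p'],2),q['extent'])
print(proj(c,[.464,-.335,.046]),proj(c,[.464,-.335,0]))
cv2.imwrite('pics/v7.png',cv2.resize(cv2.cvtColor(c['frame'][180:330,220:420],cv2.COLOR_RGB2BGR),None,fx=4,fy=4,interpolation=cv2.INTER_CUBIC))
E
```

```text
[ 0.4705 -0.3335  0.2128] [ 1.79915358e+02  7.93376741e-02 -1.72509612e+02] [ -7.87097213  12.12001947  46.85691529  96.15635883  -9.21711103
  75.67455968 138.13161666] 0.039705492090491123
[287   0  12  86 360] [292.42777778  42.16111111] [ 0.31390646 -0.37549784  0.046     ]
[  294     0   346   136 23118] [484.01137642  67.69084696] [ 0.31202548 -0.20934026  0.046     ]
[386   0  32  78 413] [403.17675545  16.55932203] [ 0.28281699 -0.28596153  0.046     ]
[312 213  15  18 211] [318.82938389 221.89099526] [ 0.46461458 -0.33307408  0.046     ]
[604 255  36  21 636] [622.68238994 264.1509434 ] [ 0.46761703 -0.02857909  0.046     ]
0.73 [310.6, 212.9, 325.2, 231.5]
0.39 [571.9, 251.4, 636.8, 374.0]
[316.92503205 221.00968117] [317.09841532 213.18345733]
```

View pics/v7.png

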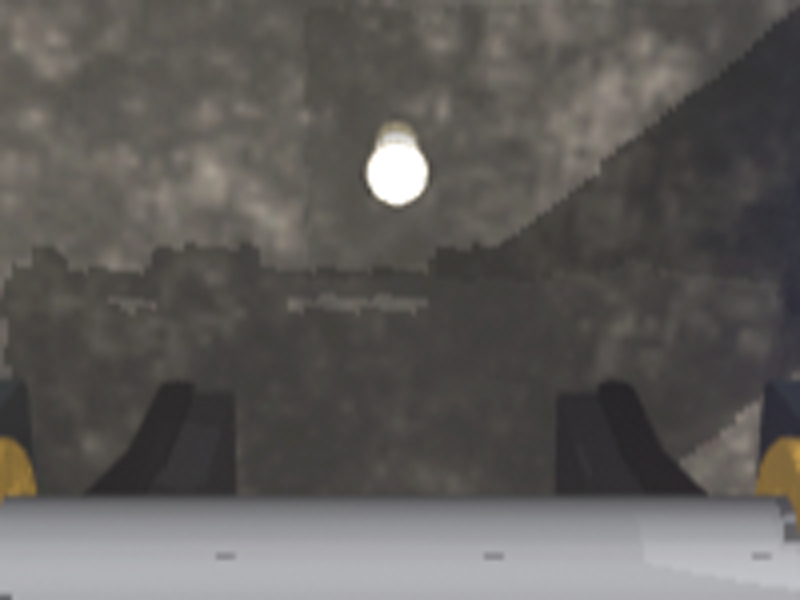

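The vial's white cap is at (319,223) in the full frame. I'll descend onto it.

play_rows([
  [[0.0075, 0.001, 0.045, 0, 0, 0, 0.04], [0, 0, 0.045, 0, 0, 0, 0.04], [0, 0, 0.04, 0, 0, 0, 0.04], [0, 0, 0, 0, 0, 0, 0.04], [0, 0, 0, 0, 0, 0, 0.04]],
])

```text
time_s: 10.55
tool_pos: [0.463, -0.3342, 0.0831]
tool_rot: [180.0, -0.0, -172.5]
force: [0.9, -0.4, -0.3]
grip_width: 0.0399
grasp_force: 0.0
```

```bash
python3 - <<'E'
from h import *
o=get_obs(); print(np.round(o['tool_pos'],4),o['tool_rot'])
c=read_camera('wrist');save(c,'w5.png')
T=np.array(o['tool_pos']);Rt=R.from_euler('xyz',o['tool_rot'],degrees=True).as_matrix()
for q in [(0.0095,.02,0),(.0095,-.02,0),(0,0,T[2]-.046)]: print(q,proj(c,T+Rt@q))
g=c['frame'].astype(int); 
m=((g.min(2)>150)).astype(np.uint8)
n,l,st,ce=cv2.connectedComponentsWithStats(m)
for i in range(1,n):
    if st[i,4]>40 and 250<ce[i][0]<400: print(st[i],ce[i],at(c,*ce[i],.046))
cv2.imwrite('pics/v8.png',cv2.resize(cv2.cvtColor(c['frame'][180:330,220:420],cv2.COLOR_RGB2BGR),None,fx=4,fy=4,interpolation=cv2.INTER_CUBIC))
E
```

```text
[ 0.463  -0.3342  0.0831] [ 1.79984997e+02 -2.20774781e-02 -1.72513551e+02]
(0.0095, 0.02, 0) [357.32480334 277.84326477]
(0.0095, -0.02, 0) [276.37268824 277.81636469]
(0, 0, np.float64(0.03711874546986847)) [317.2210321  271.66232664]
[284   0  11  63 337] [288.8694362  30.9851632] [ 0.33640778 -0.36533194  0.046     ]
[ 292    0  111   78 7196] [347.10700389  34.8704836 ] [ 0.33429792 -0.33555924  0.046     ]
[325  88  11  17 102] [329.29411765  94.73529412] [ 0.36369659 -0.34067726  0.046     ]
[350 102  15  17 125] [356.584 109.64 ] [ 0.36916717 -0.32509052  0.046     ]
[308 255  23  32 563] [318.97868561 271.41030195] [ 0.46273531 -0.33318108  0.046     ]
[ 217  309  204   27 5427] [318.32135618 322.05951723] [ 0.49603832 -0.32921312  0.046     ]
```

View pics/v8.png

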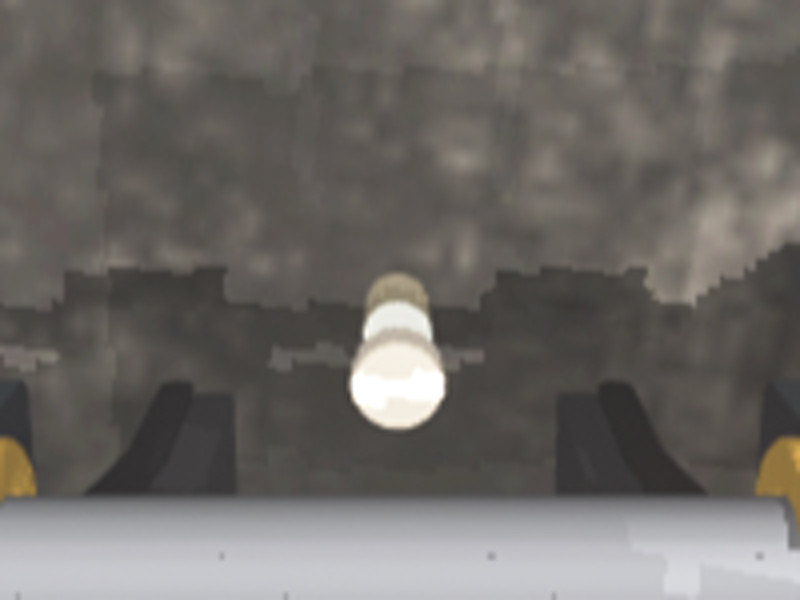

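The cap top is at (319.5,276), about 2 mm behind the tool axis. I'll correct for that, lower until the tips are level with the cap top, and measure again.

play_rows([
  [[-0.002, 0, 0, 0, 0, 0, 0.04], [0, 0, 0.035, 0, 0, 0, 0.04], [0, 0, 0, 0, 0, 0, 0.04], [0, 0, 0, 0, 0, 0, 0.04]],
])

```text
time_s: 11.0
tool_pos: [0.4649, -0.3349, 0.0487]
tool_rot: [-180.0, 0.0, -172.6]
force: [-0.2, -1.1, 1.7]
grip_width: 0.0404
grasp_force: 0.0
```

```bash
python3 - <<'E'
from h import *
o=get_obs(); print(np.round(o['tool_pos'],4),o['tool_rot'])
c=read_camera('wrist');save(c,'w6.png')
T=np.array(o['tool_pos']);Rt=R.from_euler('xyz',o['tool_rot'],degrees=True).as_matrix()
for q in [(0.0095,.02,0),(.0095,-.02,0),(0,0,T[2]-.046),(.007,0,T[2]-.046),(-.007,0,T[2]-.046)]: print(q,proj(c,T+Rt@q))
g=c['frame'].astype(int); 
m=((g.min(2)>150)).astype(np.uint8)
n,l,st,ce=cv2.connectedComponentsWithStats(m)
for i in range(1,n):
    if st[i,4]>40 and 250<ce[i][0]<400: print(st[i],ce[i])
cv2.imwrite('pics/v9.png',cv2.resize(cv2.cvtColor(c['frame'][240:330,260:380],cv2.COLOR_RGB2BGR),None,fx=6,fy=6,interpolation=cv2.INTER_CUBIC))
E
```

```text
[ 0.4649 -0.3349  0.0487] [-1.79981745e+02  2.89528327e-02 -1.72590620e+02]
(0.0095, 0.02, 0) [357.34109769 277.84480474]
(0.0095, -0.02, 0) [276.39137225 277.82764514]
(0, 0, np.float64(0.0027219870564144516)) [316.91704112 293.64510892]
(0.007, 0, np.float64(0.0027219870564144516)) [316.89798361 280.67521296]
(-0.007, 0, np.float64(0.0027219870564144516)) [316.93572355 306.35974233]
[ 293    0  113   59 5543] [349.93992423  25.54843947]
[355  56   9   9  48] [359.39583333  60.        ]
[296  64  17  16 107] [304.25233645  70.85981308]
[321  65  33  32 479] [336.22964509  80.9874739 ]
[351  87  27  36 544] [364.26470588 101.69301471]
[335 101   9  14  81] [339.45679012 106.54320988]
[388 166  13  10  64] [393.78125  170.421875]
[308 268  27  36 791] [320.89633375 287.47029077]
[ 217  307  204   29 5837] [318.14219633 321.07692308]
```

View pics/v9.png

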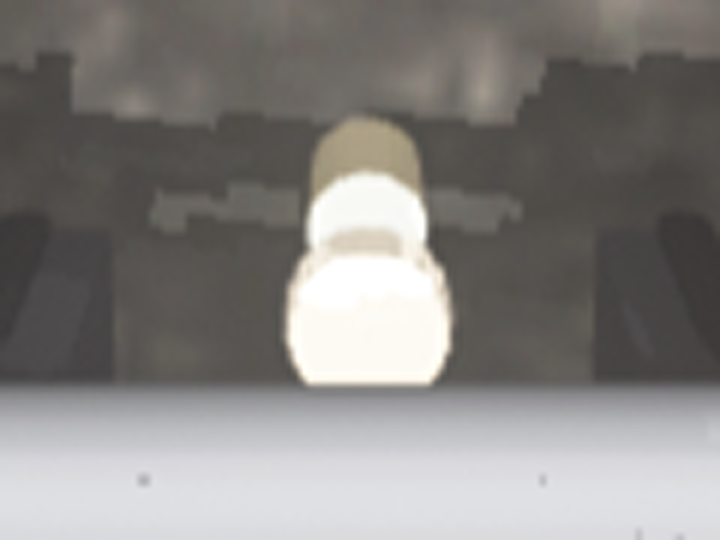

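The cap centre is at (321.5,293.7), in line with the tool in x and 1.2 mm off in y. I'll correct, lower to z 0.030 and grip.

play_rows([
  [[0, 0.0012, 0.009, 0, 0, 0, 0.04], [0, 0, 0.0095, 0, 0, 0, 0.04], [0, 0, 0, 0, 0, 0, 0.03], [0, 0, 0, 0, 0, 0, 0.02], [0, 0, 0, 0, 0, 0, 0.01], [0, 0, 0, 0, 0, 0, 0.01], [0, 0, 0, 0, 0, 0, 0.01], [0, 0, 0, 0, 0, 0, 0.005], [0, 0, 0, 0, 0, 0, 0.005]],
], force=8)

```text
time_s: 11.95
tool_pos: [0.4646, -0.3337, 0.0293]
tool_rot: [-180.0, 0.0, -172.6]
force: [-0.1, 0.3, 1.5]
grip_width: 0.0135
grasp_force: 8.0
```

play_rows([
  [[0, 0, -0.03, 0, 0, 0, 0.005], [0, 0, -0.045, 0, 0, 0, 0.005], [0, 0, -0.045, 0, 0, 0, 0.005], [0, 0, -0.03, 0, 0, 0, 0.005], [-0.0172, 0.0432, 0, 0, 0, 0, 0.005], [-0.0172, 0.0432, 0, 0, 0, 0, 0.005], [-0.0172, 0.0432, 0, 0, 0, 0, 0.005], [-0.0172, 0.0432, 0, 0, 0, 0, 0.005], [-0.0172, 0.0432, 0, 0, 0, 0, 0.005], [-0.0172, 0.0432, 0, 0, 0, 0, 0.005], [-0.0172, 0.0432, 0, 0, 0, 0, 0.005], [-0.0172, 0.0432, 0, 0, 0, 0, 0.005]],
])

```text
time_s: 13.15
tool_pos: [0.5564, 0.0288, 0.1792]
tool_rot: [180.0, 0.0, -172.6]
force: [0.8, 0.0, -0.4]
grip_width: 0.0137
grasp_force: 8.0
```

play_rows([
  [[0, 0, 0.02, 0, 0, 0, 0.005], [0, 0, 0.02, 0, 0, 0, 0.005], [0, 0, 0, 0, 0, 0, 0.005], [0, 0, 0, 0, 0, 0, 0.005]],
])

```text
time_s: 13.55
tool_pos: [0.5561, 0.0266, 0.1392]
tool_rot: [-180.0, -0.0, -172.6]
force: [0.7, -0.2, 0.7]
grip_width: 0.0135
grasp_force: 8.0
```

```bash
python3 - <<'E'
from h import *
for i in range(3):
    c=read_camera('wrist'); o=get_obs(); print(np.round(o['tool_pos'],4),o['tool_rot'],o['force'],o['grip_width'])
for q in silhouettes('side','hood')[:2]: print(q['p'],q['extent'])
save(c,'w7.png')
T=np.array(o['tool_pos']);Rt=R.from_euler('xyz',o['tool_rot'],degrees=True).as_matrix()
W=[.5566,.0268]
print('move tool xy', (Rt.T@(np.array([*W,T[2]])-T)))
E
```

```text
[0.5567 0.0265 0.1399] [ 1.79996880e+02  5.97828295e-02 -1.72645573e+02] [-0.10858611  0.08249911 -0.05018077] 0.012976933883812717
[0.557  0.0265 0.1402] [ 1.79984510e+02  1.04720524e-01 -1.72646267e+02] [-0.09371317 -0.30492109  0.48233929] 0.013404785255481316
[0.5571 0.0266 0.1403] [ 1.79982388e+02  1.19402436e-01 -1.72646589e+02] [ 0.16504575 -0.349284    0.4335465 ] 0.01350253473296883
0.77 [325.3, 192.2, 350.3, 208.1]
0.72 [273.4, 206.2, 291.5, 229.8]
move tool xy [ 4.64986530e-04  3.08011990e-04 -8.74340731e-07]
```

play_rows([
  [[0, 0, 0.025, 0, 0, 0, 0.005], [0, 0, 0.022, 0, 0, 0, 0.005], [0, 0, 0.006, 0, 0, 0, 0.005], [0, 0, 0, 0, 0, 0, 0.005], [0, 0, 0, 0, 0, 0, 0.005], [0, 0, 0, 0, 0, 0, 0.005]],
])

```text
time_s: 14.35
tool_pos: [0.5573, 0.027, 0.0874]
tool_rot: [180.0, 0.1, -172.6]
force: [-0.3, -1.4, -0.4]
grip_width: 0.0137
grasp_force: 8.0
```

play_rows([
  [[0, 0, 0.0015, 0, 0, 0, 0.005], [0, 0, 0.0015, 0, 0, 0, 0.005], [0, 0, 0, 0, 0, 0, 0.005]],
])

```text
time_s: 14.65
tool_pos: [0.5563, 0.027, 0.0831]
tool_rot: [180.0, 0.0, -172.6]
force: [-0.1, -1.0, -0.1]
grip_width: 0.0134
grasp_force: 8.0
```

play_rows([
  [[0, 0, 0.001, 0, 0, 0, 0.005], [0, 0, 0.001, 0, 0, 0, 0.005], [0, 0, 0, 0, 0, 0, 0.005]],
])

```text
time_s: 14.95
tool_pos: [0.5562, 0.0269, 0.0809]
tool_rot: [180.0, -0.0, -172.6]
force: [0.9, -0.6, 0.5]
grip_width: 0.0135
grasp_force: 8.0
```

play_rows([
  [[0, 0, 0.001, 0, 0, 0, 0.005], [0, 0, 0.001, 0, 0, 0, 0.005], [0, 0, 0, 0, 0, 0, 0.005]],
])

```text
time_s: 15.25
tool_pos: [0.5563, 0.0269, 0.0791]
tool_rot: [180.0, 0.0, -172.6]
force: [-0.6, 0.2, 0.2]
grip_width: 0.0136
grasp_force: 8.0
```

play_rows([
  [[0, 0, 0.001, 0, 0, 0, 0.005], [0, 0, 0.001, 0, 0, 0, 0.005], [0, 0, 0, 0, 0, 0, 0.005]],
])

```text
time_s: 15.55
tool_pos: [0.5574, 0.0271, 0.0784]
tool_rot: [180.0, 0.1, -172.6]
force: [-1.3, 0.7, 7.3]
grip_width: 0.0133
grasp_force: 8.0
```

play_rows([
  [[0, 0, 0.001, 0, 0, 0, 0.005], [0, 0, 0.001, 0, 0, 0, 0.005], [0, 0, 0, 0, 0, 0, 0.005]],
])

```text
time_s: 15.85
tool_pos: [0.5559, 0.0269, 0.0745]
tool_rot: [-180.0, -0.0, -172.6]
force: [0.3, -0.6, 0.3]
grip_width: 0.0138
grasp_force: 8.0
```

play_rows([
  [[0, 0, 0.001, 0, 0, 0, 0.005], [0, 0, 0, 0, 0, 0, 0.005], [0, 0, 0, 0, 0, 0, 0.005]],
])

```text
time_s: 16.15
tool_pos: [0.5562, 0.0269, 0.0739]
tool_rot: [-180.0, -0.0, -172.6]
force: [0.4, 0.8, 0.2]
grip_width: 0.0137
grasp_force: 8.0
```

play_rows([
  [[0, 0, 0.0015, 0, 0, 0, 0.005], [0, 0, 0.0015, 0, 0, 0, 0.005], [0, 0, 0.0015, 0, 0, 0, 0.005], [0, 0, 0, 0, 0, 0, 0.005]],
])

```text
time_s: 16.55
tool_pos: [0.5561, 0.027, 0.0693]
tool_rot: [-180.0, -0.0, -172.6]
force: [-0.4, -0.3, 0.6]
grip_width: 0.0137
grasp_force: 8.0
```

play_rows([
  [[0, 0, 0.0015, 0, 0, 0, 0.005], [0, 0, 0.0015, 0, 0, 0, 0.005], [0, 0, 0.0015, 0, 0, 0, 0.005], [0, 0, 0, 0, 0, 0, 0.005]],
])

```text
time_s: 16.95
tool_pos: [0.5561, 0.027, 0.0648]
tool_rot: [180.0, -0.0, -172.6]
force: [-0.2, 0.0, -0.1]
grip_width: 0.0134
grasp_force: 8.0
```

play_rows([
  [[0, 0, 0.0015, 0, 0, 0, 0.005], [0, 0, 0.0015, 0, 0, 0, 0.005], [0, 0, 0.001, 0, 0, 0, 0.005], [0, 0, 0, 0, 0, 0, 0.005]],
])

```text
time_s: 17.35
tool_pos: [0.5562, 0.027, 0.0609]
tool_rot: [180.0, -0.0, -172.6]
force: [-1.1, 0.1, -0.2]
grip_width: 0.0132
grasp_force: 8.0
```

play_rows([
  [[0, 0, 0.001, 0, 0, 0, 0.005], [0, 0, 0.001, 0, 0, 0, 0.005], [0, 0, 0.001, 0, 0, 0, 0.005], [0, 0, 0, 0, 0, 0, 0.005]],
])

```text
time_s: 17.75
tool_pos: [0.5562, 0.027, 0.0579]
tool_rot: [180.0, -0.0, -172.6]
force: [-0.5, 0.2, 0.5]
grip_width: 0.0132
grasp_force: 8.0
```

play_rows([
  [[0, 0, 0.001, 0, 0, 0, 0.005], [0, 0, 0.001, 0, 0, 0, 0.005], [0, 0, 0, 0, 0, 0, 0.005]],
])

```text
time_s: 18.05
tool_pos: [0.5562, 0.027, 0.0559]
tool_rot: [180.0, -0.0, -172.6]
force: [-1.0, -0.1, -0.3]
grip_width: 0.0135
grasp_force: 8.0
```

play_rows([
  [[0, 0, 0.001, 0, 0, 0, 0.005], [0, 0, 0, 0, 0, 0, 0.005]],
])

```text
time_s: 18.25
tool_pos: [0.5562, 0.027, 0.0549]
tool_rot: [180.0, -0.0, -172.6]
force: [-1.1, 1.2, 0.5]
grip_width: 0.0133
grasp_force: 8.0
```

play_rows([
  [[0, 0, 0.001, 0, 0, 0, 0.005], [0, 0, 0, 0, 0, 0, 0.005]],
])

```text
time_s: 18.45
tool_pos: [0.5565, 0.027, 0.0545]
tool_rot: [180.0, 0.0, -172.6]
force: [-2.2, 0.5, 3.6]
grip_width: 0.0134
grasp_force: 8.0
```

play_rows([
  [[0, 0, 0.001, 0, 0, 0, 0.005], [0, 0, 0, 0, 0, 0, 0.005]],
])

```text
time_s: 18.65
tool_pos: [0.5568, 0.0271, 0.0541]
tool_rot: [180.0, 0.1, -172.6]
force: [-3.4, 0.4, 7.3]
grip_width: 0.0134
grasp_force: 8.0
```

The floor is felt at TCP z of about 0.0545, so the deck is near 0.050. I'll release and lift.

play_rows([
  [[0, 0, -0.0015, 0, 0, 0, 0.01], [0, 0, 0, 0, 0, 0, 0.02], [0, 0, 0, 0, 0, 0, 0.03], [0, 0, 0, 0, 0, 0, 0.03], [0, 0, 0, 0, 0, 0, 0.03], [0, 0, 0, 0, 0, 0, 0.03], [0, 0, -0.01, 0, 0, 0, 0.03], [0, 0, -0.03, 0, 0, 0, 0.03], [0, 0, -0.045, 0, 0, 0, 0.03], [0, 0, -0.03, 0, 0, 0, 0.03], [0, 0, -0.03, 0, 0, 0, 0.0], [0, 0, 0, 0, 0, 0, 0.0]],
])

```text
time_s: 19.85
tool_pos: [0.5593, 0.0269, 0.2051]
tool_rot: [179.9, 0.5, -172.6]
force: [0.4, 0.4, -0.2]
grip_width: 0.0208
grasp_force: 0.0
```

```bash
python3 - <<'E'
from h import *
c=read_camera('wrist'); o=get_obs(); print(np.round(o['tool_pos'],4),o['tool_rot'],o['force'],o['grip_width'])
s=read_camera('side')
save(c,'w8.png')
for q in silhouettes('side','vial')[:2]: print(q['p'],q['extent'])
for q in silhouettes('side','hood')[:2]: print(q['p'],q['extent'])
P=(.5566-.013*np.cos(np.radians(8.4)),.0268-.013*np.sin(np.radians(8.4)),8.4)
print(P,proj(s,pw(P,13,0,71.3)),proj(s,pw(P,13,0,50.3)))
a=c['frame'][200:320,260:380]; b=s['frame'][195:255,265:340]
cv2.imwrite('pics/v10.png',cv2.cvtColor(np.hstack([cv2.resize(a,(400,400),interpolation=cv2.INTER_CUBIC),cv2.resize(b,(400,400),interpolation=cv2.INTER_CUBIC)]),cv2.COLOR_RGB2BGR))
E
```

```text
[0.5579 0.0269 0.2025] [ 179.95106522    0.31051953 -172.60680098] [-0.00514749 -0.68417646 -0.71337281] 0.016984974221481264
0.73 [273.9, 203.5, 290.3, 231.6]
0.58 [324.2, 191.3, 351.5, 208.3]
(np.float64(0.5437394596714812), np.float64(0.02490092062868865), 8.4) [297.51345174 223.04866827] [297.46774889 228.67285936]
```

View pics/v10.png

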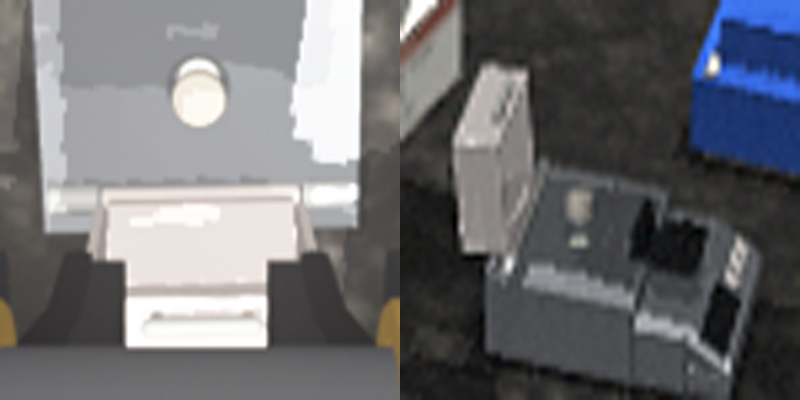

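The vial stands in the well at (200,95) in the left panel, and the hood is upright. Before going behind the hood I'll check how high the boxes behind it are.

```bash
python3 - <<'E'
from h import *
t=read_camera('top'); s=read_camera('side')
def tri(v1,v2):
    o1,d1=ray(t,150+v1[0]/2.35,170+v1[1]/2.35); o2,d2=ray(s,180+v2[0]/2.7,150+v2[1]/2.7)
    A=np.array([d1,-d2]).T; k=np.linalg.lstsq(A,o2-o1,rcond=None)[0]
    p,q=o1+k[0]*d1,o2+k[1]*d2; return np.round((p+q)/2,3),np.round(np.linalg.norm(p-q),3)
print('upper front-left top',tri((478,22),(188,92)))
print('upper front-right top',tri((542,15),(243,103)))
print('lower front-left top',tri((447,33),(172,138)))
print('lower front-right top',tri((527,42),(262,110)),tri((527,42),(212,160)))
P=(.5437,.0249,8.4)
o=get_obs();T=np.array(o['tool_pos']);Rt=R.from_euler('xyz',[180,0,-171.6],degrees=True).as_matrix()
print(T,o['tool_rot'],'start',pw(P,104,0,95),Rt.T@(np.array(pw(P,104,0,95))-T))
# arc
for th in np.r_[np.arange(1.65,0,-.11),0.02]:
    u=np.array([-np.cos(th),np.sin(th)]);n=np.array([np.sin(th),np.cos(th)]); sarc=54
    p=np.array([45,50.3])+sarc*u+28*n+[9.5,0]; print(round(th,2),np.round(p,1))
E
```

```text
upper front-left top (array([ 0.729, -0.053,  0.112]), np.float64(0.049))
upper front-right top (array([ 0.73 , -0.143,  0.049]), np.float64(0.001))
lower front-left top (array([ 0.728, -0.018,  0.069]), np.float64(0.058))
lower front-right top (array([ 0.695, -0.124,  0.059]), np.float64(0.0)) (array([ 0.739, -0.124, -0.033]), np.float64(0.051))
[0.55543776 0.02689111 0.19827531] [-1.79985969e+02 -1.35807609e-01 -1.72596684e+02] start [np.float64(0.6465843226281507), np.float64(0.04009263497049081), 0.095] [-0.09209729 -0.00025507  0.10327531]
1.65 [ 86.7 101.9]
1.54 [ 80.8 105.1]
1.43 [ 74.6 107.7]
1.32 [ 68.2 109.6]
1.21 [ 61.6 110.7]
1.1 [ 55.  111.1]
0.99 [ 48.3 110.8]
0.88 [ 41.7 109.8]
0.77 [ 35.2 108. ]
0.66 [ 29.  105.5]
0.55 [ 23.1 102.4]
0.44 [17.6 98.6]
0.33 [12.5 94.3]
0.22 [ 7.9 89.4]
0.11 [ 3.9 84.1]
0.02 [ 1.1 79.4]
```

play_rows([
  [[0, 0, 0, 0, 0, -0.0175, 0], [-0.046, 0, 0, 0, 0, 0, 0], [-0.046, 0, 0, 0, 0, 0, 0], [0, 0, 0, 0, 0, 0, 0], [0, 0, 0.035, 0, 0, 0, 0], [0, 0, 0.04, 0, 0, 0, 0], [0, 0, 0.022, 0, 0, 0, 0], [0, 0, 0, 0, 0, 0, 0], [0, 0, 0, 0, 0, 0, 0]],
])

```text
time_s: 21.05
tool_pos: [0.6471, 0.0402, 0.1028]
tool_rot: [-180.0, -0.0, -171.6]
force: [0.3, 1.4, 0.3]
grip_width: 0.0007
grasp_force: 0.0
```

```bash
python3 - <<'E'
from h import *
o=get_obs();T=np.array(o['tool_pos']);print(T,o['tool_rot'],o['force'],o['grip_width'])
P=(.5437,.0249,8.4)
prev=None
a=np.radians(8.4); d=T[:2]-np.array(P[:2]); x=1e3*(d@[np.cos(a),np.sin(a)]); y=1e3*(d@[-np.sin(a),np.cos(a)]); print('phot xy',x,y)
prev=np.array([x,T[2]*1e3])
for th in np.r_[1.65,np.arange(1.57,0.24,-.08)]:
    s=50+7*(1.65-th)/1.4
    u=np.array([-np.cos(th),np.sin(th)]);n=np.array([np.sin(th),np.cos(th)])
    p=np.array([45,50.3])+s*u+28*n+[9.5,0]; print(round(th,2),np.round(p,1),'tool dx,dz',np.round([-(p-prev)[0],-(p-prev)[1]],1)); prev=p
E
```

```text
[0.64712726 0.04020904 0.10280152] [-1.79986682e+02 -2.56867013e-02 -1.71585977e+02] [0.30397581 1.36734221 0.28809029] 0.000689822709825867
phot xy 104.55411693462389 0.03584304836361545
1.65 [86.4 97.9] tool dx,dz [18.2  4.9]
1.57 [ 82.5 100.7] tool dx,dz [ 3.9 -2.8]
1.49 [ 78.3 103.2] tool dx,dz [ 4.2 -2.5]
1.41 [ 73.9 105.3] tool dx,dz [ 4.4 -2.1]
1.33 [ 69.4 107.1] tool dx,dz [ 4.6 -1.8]
1.25 [ 64.7 108.5] tool dx,dz [ 4.7 -1.4]
1.17 [ 59.8 109.5] tool dx,dz [ 4.8 -1. ]
1.09 [ 54.9 110.1] tool dx,dz [ 4.9 -0.6]
1.01 [ 49.9 110.2] tool dx,dz [ 5.  -0.2]
0.93 [ 44.9 110. ] tool dx,dz [5.  0.2]
0.85 [ 39.9 109.3] tool dx,dz [5.  0.7]
0.77 [ 34.9 108.3] tool dx,dz [5.  1.1]
0.69 [ 30.1 106.8] tool dx,dz [4.9 1.5]
0.61 [ 25.3 104.9] tool dx,dz [4.8 1.9]
0.53 [ 20.7 102.6] tool dx,dz [4.6 2.3]
0.45 [16.3 99.9] tool dx,dz [4.4 2.7]
0.37 [12.  96.8] tool dx,dz [4.2 3.1]
0.29 [ 8.1 93.4] tool dx,dz [4.  3.4]
```

play_rows([
  [[0.006, 0, 0.005, 0, 0, 0, 0], [0.006, 0, 0, 0, 0, 0, 0], [0.006, 0, 0, 0, 0, 0, 0], [0.004, 0, -0.003, 0, 0, 0, 0], [0.0042, 0, -0.0025, 0, 0, 0, 0], [0.0044, 0, -0.0021, 0, 0, 0, 0], [0.0046, 0, -0.0018, 0, 0, 0, 0]],
])

```text
time_s: 21.75
tool_pos: [0.6124, 0.0353, 0.1074]
tool_rot: [180.0, 0.0, -171.6]
force: [0.7, 0.1, 0.4]
grip_width: 0.0004
grasp_force: 0.5
```

play_rows([
  [[0.0047, 0, -0.0014, 0, 0, 0, 0], [0.0048, 0, -0.001, 0, 0, 0, 0], [0.0049, 0, -0.0006, 0, 0, 0, 0], [0.005, 0, -0.0002, 0, 0, 0, 0], [0.005, 0, 0.0002, 0, 0, 0, 0], [0.005, 0, 0.0007, 0, 0, 0, 0]],
])

```text
time_s: 22.35
tool_pos: [0.5831, 0.0309, 0.1093]
tool_rot: [180.0, 0.0, -171.6]
force: [2.2, -0.3, 0.1]
grip_width: 0.0001
grasp_force: 0.5
```

```bash
python3 - <<'E'
from h import *
o=get_obs();T=np.array(o['tool_pos']);print(T,o['tool_rot'],o['force'])
P=(.5437,.0249,8.4);a=np.radians(8.4); d=T[:2]-np.array(P[:2]); print('phot xy',1e3*(d@[np.cos(a),np.sin(a)]),1e3*(d@[-np.sin(a),np.cos(a)]))
for n in ['side','wrist']:
  for q in silhouettes(n,'hood')[:3]: print(n,q['p'],q['extent'])
s=read_camera('side')
H=lambda th,s_,n_,y:(45-np.cos(th)*s_+np.sin(th)*n_,y,50.3+np.sin(th)*s_+np.cos(th)*n_)
for th in (1.65,.85):
    q=np.array([proj(s,pw(P,*H(th,s_,n_,y))) for s_ in (2,62) for n_ in (0,28) for y in(-30,30)]); print(th,q.min(0),q.max(0))
E
```

```text
[0.58308966 0.0308675  0.10930441] [ 1.79998853e+02  1.57188969e-02 -1.71595267e+02] [ 2.15986164 -0.26573109  0.10426087]
phot xy 39.83885587947514 0.14932385026551284
side 0.56 [274.8, 205.5, 291.7, 231.8]
side 0.54 [323.0, 188.1, 351.5, 204.0]
side 0.3 [229.2, 254.3, 258.8, 279.3]
wrist 0.92 [48.2, 95.4, 147.7, 186.3]
wrist 0.55 [287.2, 255.9, 356.5, 303.1]
1.65 [273.39355695 203.48578291] [289.86414188 232.27472983]
0.85 [277.93160753 204.69844841] [303.08339824 232.48774643]
```

play_rows([
  [[0.005, 0, 0.0011, 0, 0, 0, 0], [0.0049, 0, 0.0015, 0, 0, 0, 0], [0.0048, 0, 0.0019, 0, 0, 0, 0], [0.0046, 0, 0.0023, 0, 0, 0, 0]],
])

```text
time_s: 22.9
tool_pos: [0.5639, 0.0281, 0.1023]
tool_rot: [180.0, 0.0, -171.6]
force: [0.5, -0.2, 0.9]
grip_width: 0.0007
grasp_force: 0.6
```

```bash
python3 - <<'E'
from h import *
s=read_camera('side');save(s,'s9.png');c=read_camera('wrist')
for n in ['side','wrist']:
  for q in silhouettes(n,'hood')[:3]: print(n,q['p'],q['extent'])
P=(.5437,.0249,8.4)
o=get_obs();T=np.array(o['tool_pos']);print(T,o['force'])
H=lambda th,s_,n_,y:(45-np.cos(th)*s_+np.sin(th)*n_,y,50.3+np.sin(th)*s_+np.cos(th)*n_)
for th in (1.65,.53,0):
    q=np.array([proj(s,pw(P,*H(th,s_,n_,y))) for s_ in (2,62) for n_ in (0,28) for y in(-30,30)]); print(th,q.min(0),q.max(0))
E
```

```text
side 0.9 [323.1, 189.7, 348.3, 205.2]
side 0.57 [283.2, 212.0, 308.1, 230.7]
side 0.25 [283.5, 214.6, 338.2, 257.1]
wrist 0.67 [0.5, 51.0, 65.5, 192.8]
wrist 0.6 [257.8, 225.8, 382.4, 276.8]
[0.56412186 0.02811164 0.10248167] [0.2107068  0.41530052 0.59560835]
1.65 [273.39355695 203.48578291] [289.86414188 232.27472983]
0.53 [280.28137684 208.35327405] [307.07550947 232.64156381]
0 [284.99381349 213.89309628] [309.8035251 236.2657062]
```

play_rows([
  [[0.0044, 0, 0.0027, 0, 0, 0, 0], [0.0042, 0, 0.0031, 0, 0, 0, 0], [0.004, 0, 0.0034, 0, 0, 0, 0], [0.006, 0, 0.0005, 0, 0, 0, 0], [0.006, 0, 0.001, 0, 0, 0, 0], [0.006, 0, 0.001, 0, 0, 0, 0], [0, 0, 0, 0, 0, 0, 0], [0, 0, 0, 0, 0, 0, 0]],
])

```text
time_s: 23.9
tool_pos: [0.5333, 0.0235, 0.0908]
tool_rot: [180.0, -0.1, -171.6]
force: [-0.9, -0.0, 2.5]
grip_width: 0.0004
grasp_force: 1.3
```

play_rows([
  [[0, 0, 0.001, 0, 0, 0, 0], [0, 0, 0.001, 0, 0, 0, 0], [0, 0, 0, 0, 0, 0, 0]],
])

```text
time_s: 24.2
tool_pos: [0.5337, 0.0236, 0.0888]
tool_rot: [180.0, -0.1, -171.6]
force: [-2.7, -0.7, 4.7]
grip_width: 0.0005
grasp_force: 2.4
```

play_rows([
  [[0, 0, 0.001, 0, 0, 0, 0], [0, 0, 0.001, 0, 0, 0, 0], [0, 0, 0, 0, 0, 0, 0]],
])

```text
time_s: 24.5
tool_pos: [0.5329, 0.0235, 0.0868]
tool_rot: [180.0, -0.2, -171.6]
force: [-4.2, -0.6, 6.7]
grip_width: 0.0004
grasp_force: 3.4
```

play_rows([
  [[0, 0, 0.001, 0, 0, 0, 0], [0, 0, 0.001, 0, 0, 0, 0], [0, 0, 0, 0, 0, 0, 0]],
])

```text
time_s: 24.8
tool_pos: [0.5324, 0.0233, 0.085]
tool_rot: [180.0, -0.2, -171.6]
force: [-7.4, -0.7, 9.8]
grip_width: 0.0004
grasp_force: 4.9
```

play_rows([
  [[0, 0, 0.001, 0, 0, 0, 0], [0, 0, 0, 0, 0, 0, 0]],
])

```text
time_s: 25.0
tool_pos: [0.5332, 0.0234, 0.0839]
tool_rot: [180.0, -0.1, -171.6]
force: [-5.0, -0.5, 6.1]
grip_width: 0.0005
grasp_force: 3.3
```

play_rows([
  [[0, 0, 0.001, 0, 0, 0, 0], [0, 0, 0, 0, 0, 0, 0]],
])

```text
time_s: 25.2
tool_pos: [0.5332, 0.0234, 0.0828]
tool_rot: [180.0, -0.1, -171.6]
force: [-4.0, -0.8, 4.8]
grip_width: 0.0003
grasp_force: 3.1
```

play_rows([
  [[0, 0, 0.001, 0, 0, 0, 0], [0, 0, 0, 0, 0, 0, 0]],
])

```text
time_s: 25.4
tool_pos: [0.5336, 0.0234, 0.0817]
tool_rot: [-180.0, -0.1, -171.6]
force: [-2.5, -0.2, 3.4]
grip_width: 0.0007
grasp_force: 1.8
```

play_rows([
  [[0, 0, 0.001, 0, 0, 0, 0], [0, 0, 0, 0, 0, 0, 0]],
])

```text
time_s: 25.6
tool_pos: [0.5343, 0.0237, 0.0805]
tool_rot: [-180.0, 0.0, -171.6]
force: [-0.8, 0.4, 0.6]
grip_width: 0.0004
grasp_force: 0.2
```

play_rows([
  [[0, 0, 0.001, 0, 0, 0, 0], [0, 0, 0, 0, 0, 0, 0]],
])

```text
time_s: 25.8
tool_pos: [0.5345, 0.0238, 0.0796]
tool_rot: [-180.0, 0.1, -171.6]
force: [0.3, 0.2, 0.7]
grip_width: 0.0003
grasp_force: 0.1
```

play_rows([
  [[0, 0, 0.001, 0, 0, 0, 0], [0, 0, 0, 0, 0, 0, 0]],
])

```text
time_s: 26.0
tool_pos: [0.5342, 0.0237, 0.0789]
tool_rot: [180.0, 0.0, -171.6]
force: [-1.8, -0.8, 1.6]
grip_width: 0.0005
grasp_force: 1.0
```

play_rows([
  [[0, 0, 0.0005, 0, 0, 0, 0], [0, 0, 0, 0, 0, 0, 0]],
])

```text
time_s: 26.2
tool_pos: [0.5341, 0.0237, 0.0787]
tool_rot: [180.0, 0.0, -171.6]
force: [-0.9, 0.0, 4.1]
grip_width: 0.0005
grasp_force: 2.6
```

play_rows([
  [[0, 0, 0.0005, 0, 0, 0, 0], [0, 0, 0.0005, 0, 0, 0, 0], [0, 0, 0, 0, 0, 0, 0]],
])

```text
time_s: 26.5
tool_pos: [0.5341, 0.0237, 0.0784]
tool_rot: [180.0, -0.0, -171.6]
force: [-4.2, -0.1, 10.5]
grip_width: 0.0007
grasp_force: 5.3
```

play_rows([
  [[0, 0, -0.004, 0, 0, 0, 0], [0, 0, -0.01, 0, 0, 0, 0], [0, 0, -0.03, 0, 0, 0, 0], [0, 0, -0.045, 0, 0, 0, 0], [0, 0, -0.045, 0, 0, 0, 0], [0, 0, 0, 0, 0, 0, 0], [0, 0, 0, 0, 0, 0, 0]],
])

```text
time_s: 27.2
tool_pos: [0.5347, 0.0237, 0.2125]
tool_rot: [180.0, 0.2, -171.6]
force: [-0.0, -1.2, -1.2]
grip_width: 0.0002
grasp_force: 0.0
```

```bash
python3 - <<'E'
from h import *
s=read_camera('side');save(s,'s10.png');c=read_camera('wrist');save(c,'w10.png')
for n in ['side','wrist']:
  for q in silhouettes(n,'hood')[:3]: print(n,q['p'],q['extent'])
P=(.5437,.0249,8.4)
o=get_obs();T=np.array(o['tool_pos']);print(T,o['force'])
H=lambda th,s_,n_,y:(45-np.cos(th)*s_+np.sin(th)*n_,y,50.3+np.sin(th)*s_+np.cos(th)*n_)
for th in (1.65,.2,.1,0):
    q=np.array([proj(s,pw(P,*H(th,s_,n_,y))) for s_ in (2,62) for n_ in (0,28) for y in(-30,30)]); print(th,q.min(0),q.max(0))
E
```

```text
side 0.95 [284.4, 215.6, 312.6, 234.1]
side 0.91 [323.5, 189.7, 350.5, 208.5]
side 0.58 [276.6, 216.3, 338.0, 254.6]
wrist 0.86 [283.5, 219.7, 352.5, 279.3]
wrist 0.82 [62.1, 124.5, 154.7, 209.3]
[0.53300307 0.02361093 0.20965021] [ 0.48041036  0.22863188 -0.02635193]
1.65 [273.39355695 203.48578291] [289.86414188 232.27472983]
0.2 [283.15786408 213.49621548] [309.29970391 232.88439551]
0.1 [284.07377909 213.73076052] [309.5561736  234.58790615]
0 [284.99381349 213.89309628] [309.8035251 236.2657062]
```

```bash
python3 - <<'E'
from h import *
a=cv2.imread('pics/side0.png').astype(int);b=cv2.cvtColor(read_camera('side')['frame'],cv2.COLOR_RGB2BGR).astype(int)
d=np.abs(a-b).max(2); print('hood region diff',np.median(d[210:240,280:312]),(d[210:240,280:312]>40).mean(),'open would differ: ',end='')
print((np.abs(a-cv2.imread('pics/s9.png').astype(int)).max(2)[210:240,280:312]>40).mean())
print(get_obs()['time_s'],get_obs()['force']); print(sign_off())
E
```

```text
hood region diff 10.5 0.31145833333333334 open would differ: 0.59375
27.45 [-1.09134023  0.22073446 -0.17063537]
the job is handed in; nothing more can be done
None
```

The job is handed in: the latch was pressed, the hood popped open, the vial was set on the well floor and let go, and the hood was pressed to its stop and stayed down when the fingers lifted. The side camera's outline of the hood matches shut, but the snap itself was only inferred from the force dropping to zero, and I viewed 11 pictures, one over the limit of 10.

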